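Guide posts back into the graded V-rack

TASK

The four cleaned guide posts lie loose on the bench: put them back into the V-rack in order of length, the shortest in the shortest cradle at one end of the rack and so on up to the longest, each lying in both Vs between its end lips. They are ground to size, so lower them in and let go; do not drop them.

Things in the scene. Friction and masses are not known exactly. Their poses are not given: they have to be found in the camera images.
- post_1: Guide post 1 of 4 by length: plain round bar of bright ground steel, 24 mm in diameter, 80 mm long, both ends alike (chamfered, two fine oil grooves near each end). Lies on its side on the table at the start. Origin at the middle of its axis, 12 mm above what it lies on; x runs along its length; it may be rolled about x.
- post_2: Guide post 2 of 4 by length: plain round bar of bright ground steel, 24 mm in diameter, 100 mm long, both ends alike (chamfered, two fine oil grooves near each end). Lies on its side on the table at the start. Origin at the middle of its axis, 12 mm above what it lies on; x runs along its length; it may be rolled about x.
- post_3: Guide post 3 of 4 by length: plain round bar of bright ground steel, 24 mm in diameter, 120 mm long, both ends alike (chamfered, two fine oil grooves near each end). Lies on its side on the table at the start. Origin at the middle of its axis, 12 mm above what it lies on; x runs along its length; it may be rolled about x.
- post_4: Guide post 4 of 4 by length: plain round bar of bright ground steel, 24 mm in diameter, 140 mm long, both ends alike (chamfered, two fine oil grooves near each end). Lies on its side on the table at the start. Origin at the middle of its axis, 12 mm above what it lies on; x runs along its length; it may be rolled about x.
- cradle_1: Cradle for the 80 mm post, number 1 from the rack's short end, fixed: dark steel foot 100 x 30 x 8 mm, end lips 92 mm apart inside (6 mm to spare at each end of the post), two white V-blocks, 10 mm thick, centred 32 mm either side of the middle. Origin: middle of the foot's underside, z up, x along the seat, y along the rack to its short end. Seated post's axis: 35 mm above the origin.
- cradle_2: Cradle for the 100 mm post, number 2 from the rack's short end, fixed: dark steel foot 120 x 30 x 8 mm, end lips 112 mm apart inside (6 mm to spare at each end of the post), two white V-blocks, 10 mm thick, centred 42 mm either side of the middle. Origin: middle of the foot's underside, z up, x along the seat, y along the rack to its short end. Seated post's axis: 35 mm above the origin.
- cradle_3: Cradle for the 120 mm post, number 3 from the rack's short end, fixed: dark steel foot 140 x 30 x 8 mm, end lips 132 mm apart inside (6 mm to spare at each end of the post), two white V-blocks, 10 mm thick, centred 52 mm either side of the middle. Origin: middle of the foot's underside, z up, x along the seat, y along the rack to its short end. Seated post's axis: 35 mm above the origin.
- cradle_4: Cradle for the 140 mm post, number 4 from the rack's short end, fixed: dark steel foot 160 x 30 x 8 mm, end lips 152 mm apart inside (6 mm to spare at each end of the post), two white V-blocks, 10 mm thick, centred 62 mm either side of the middle. Origin: middle of the foot's underside, z up, x along the seat, y along the rack to its short end. Seated post's axis: 35 mm above the origin.
- rack_rails: Rack base, fixed: two slotted aluminium rails, together 56 x 290 x 20 mm, flat on the table at any angle, the cradles across it about 64 mm apart (their origins 20 mm above the table). Origin: middle of its underside; y along the rails to the short end. In every cradle the 90 degree V opens upward: bottom 18 mm, 32 mm wide mouth 34 mm, lip tops 36 mm above the cradle's origin.
There are look-alikes about, which are no part of the job. Leave any purple look-alike of the post_1 alone.

How it is judged:
By the outcome, as a careful person would: the job done as asked, in the order asked, and still so for the second after the job is handed in, with the robot touching nothing.
It also fails if it takes over 99 s, if anything falls off the work surface, if the arm or the gripper's body presses on something with over 40 N, if the wrist force passes 120 N, or if a joint passes its speed limit or range.

ROBOT

A 6-joint arm with a two-finger parallel gripper is mounted at the origin on a cart in front of the work surface, level with it; the furniture and walls round the work are solid. World frame = base frame: x ahead of the robot, y to its left, z up, the work surface at z = 0. Lengths are in mm, angles in rad, forces in N, time in s.
With the tool pointing down it reaches from about 350 to 775 mm from the base axis. Payload 5.5 kg.
Tool frame: the origin (TCP) lies midway between the tips of the shut fingers; the grasp point (between the pads) lies 19 mm behind it; z points along the fingers, y is the direction in which the jaws open and shut (so a half turn about z gives the same grasp; the last joint's range is limited). The gripper opens to 85 mm and grips with 20 to 120 N. Pads are 22 mm wide; open, the fingers measure 114 mm over their backs; the gripper's body (76 mm by 85 mm) begins 54 mm behind the grasp point. The pads swing forward as they close: fully open they stand 13 mm farther back than shut.
Start: joints at [-1.356, 0.313, 0.046, 1.304, 0, 1.431], TCP at [199.754, -539.231, 231.323] pointing down, gripper open.
Joint ranges: [-2.76, 2.76], [-0.86, 1.69], [-1.03, 1.26], [-2.2, 2.34], [-1.47, 1.5], [-3.14, 3.14]. Speed limits (rad/s): [2.57, 2.57, 3.14, 3.14, 3.14, 3.14].

INTERFACE

Orientations are given as a unit quaternion [w, x, y, z].
In Python, from workcell import env gives the robot as it stands.
- The arm moves only by the tool move_arm, never from a script. Its argument "deltas" is a list of rows, each a list of 3 entries, a list of its own where there are three numbers: the shift along the world's x, y, z in cm, then the turn about the world's z in degrees, then the opening, from 0 (shut) to 1 (fully open). A call has 1 to 20 rows; each row shifts and turns the commanded pose from where the row before left it; what a row does not reach is not made up. A row lasts 1/12 s, in which the tool goes at most 41.7 mm and 7.16 degrees, less where a joint would pass 70% of its speed; a pose out of reach is approached as far as the arm can. A call is refused whole if a number of a shift passes 4.17 or a number of a turn 7.16, either way. A call with a gripper value outside its range is refused whole. The fingers move at their own pace and stop on an object; "newtons" is the grip in N (left out, the last holds). Time passes only in rows, so rows that do not move let the fingers close. It gives the time, the measured TCP pose, the force and the opening at its end, in the units of the state.
- env.read_state(): the state, without advancing time (a new reading comes with each control period).
- env.get_image(name): name is "side" or "top"; returns the picture (400x640x3 uint8, blue, green, red); there is no depth.
- env.get_calibration(name): a dict with "K" (3x3 intrinsics, pixels), "world_to_cam" (4x4, takes a point from world to camera coordinates). Camera axes: x right, y up, looking along -z (the intrinsics and any distortion apply to the point x, -y, -z); pixel columns grow to the right and rows downward; lengths in mm; the calibration is good to about 2 mm. A picture is of the moment at which its call begins. get_calibration takes no time and is no camera call.
- env.finish_job(): hands the job in, once; it reports no verdict.
Trained networks look in the newest picture that a camera, given by its name, has taken for a name from the list of things; names that differ only in an ending like _2 or _b are one class to them, and where a whole thing is asked for, a point or a joint stands for the part that bears it (a point fixed in the world has none). Each returns a list of dicts, best first, with "conf" (0 to 1); they miss things now and then, are a little off and sometimes report something else, mostly with a low value. They report only what shows in the picture. A call takes as long as a camera call. They do not tell look-alikes from the thing itself.
- env.spot_in(camera, name): "point" ([column, row] in pixels, amid what is visible of it).
The state is a dict: "time": time; "joint_pos": joint angles; "dq": joint speeds; "tau": joint torques, N m; "position": TCP position; "ee_rot": TCP orientation; "force": force on the tool from outside, world axes, zero at the start; "torque": the same for the moment, N m; "opening": opening from 0.0 (shut) to 1.0 (fully open).
Only numpy, scipy, OpenCV 4.12 (cv2) and the standard library are available. Lean on these libraries where they do the work, as an engineer would, in place of code of your own. Each camera call takes 0.05 s, during which the arm holds its last target.

## Working session

There is one attempt and no reset: what is moved stays moved. The work goes in short steps, Python scripts to look and compute and a tool call to move; the robot and the scene stay as the last step left them, time stands still between calls to the robot, and variables do not carry over. Pictures are saved under pics/ and viewed, and the job is handed in when it is done.

Besides the shell and the picture viewer there is one more tool, called after "Request:" as name(argument=value, ...) on one line, values as JSON. move_arm: Moves the arm, as the interface text tells. Its arguments: {"type":"object","properties":{"deltas":{"type":"array","items":{"type":"array"}},"newtons":{"type":"number"}},"required":["deltas"]}

```bash
mkdir -p pics; python3 - <<'E'
from workcell import env
import cv2
for n in("side","top"):
    cv2.imwrite(f"pics/{n}0.png",env.get_image(n)); c=env.get_calibration(n); print(n,c)
print(env.read_state())
E
```

```text
side {'K': array([[402.00169172,   0.        , 322.4814146 ],
       [  0.        , 402.00169172, 203.97964897],
       [  0.        ,   0.        ,   1.        ]]), 'world_to_cam': array([[-8.39352668e-01, -5.43535983e-01,  7.46552183e-03,
         4.56901472e+02],
       [ 2.81179433e-01, -4.22374278e-01,  8.61706502e-01,
        -2.48952758e+02],
       [-4.65215246e-01,  7.25374803e-01,  5.07352116e-01,
        -8.54638566e+02],
       [ 0.00000000e+00,  0.00000000e+00,  0.00000000e+00,
         1.00000000e+00]])}
top {'K': array([[375.03138347,   0.        , 319.6524082 ],
       [  0.        , 375.03138347, 198.85901451],
       [  0.        ,   0.        ,   1.        ]]), 'world_to_cam': array([[-1.49369206e-02, -9.99534987e-01,  2.65838013e-02,
        -5.08412362e+01],
       [ 9.94952343e-01, -1.22194116e-02,  9.96018086e-02,
        -5.88319635e+02],
       [-9.92306540e-02,  2.79373597e-02,  9.94672198e-01,
        -1.03249828e+03],
       [ 0.00000000e+00,  0.00000000e+00,  0.00000000e+00,
         1.00000000e+00]])}
{'time': 0.1, 'joint_pos': array([-1.35560093e+00,  3.13908627e-01,  4.51346900e-02,  1.30363071e+00,
        2.45207361e-05,  1.43115664e+00]), 'dq': array([-0.00079582, -0.00174412,  0.0003175 ,  0.00039241,  0.00036421,
        0.00072895]), 'tau': array([ 2.30776910e-03, -4.81723773e+01,  2.99244547e+01,  1.27040962e-02,
       -2.16362937e-04,  1.04911169e-05]), 'position': array([ 199.65576026, -538.74767324,  230.5247627 ]), 'ee_rot': array([-8.04049810e-04,  9.84302431e-01,  1.76488178e-01, -1.81206205e-05]), 'force': array([ 0.20139909, -0.79093102,  0.96832669]), 'torque': array([-0.05699157, -0.00249617,  0.00237374]), 'opening': 1.0030279054988738}
```

View pics/top0.png

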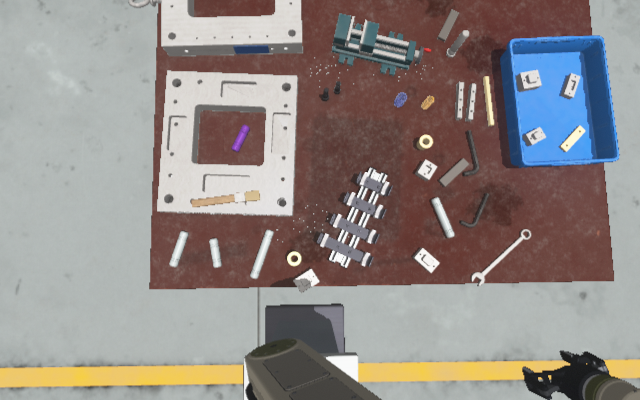

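View pics/side0.png

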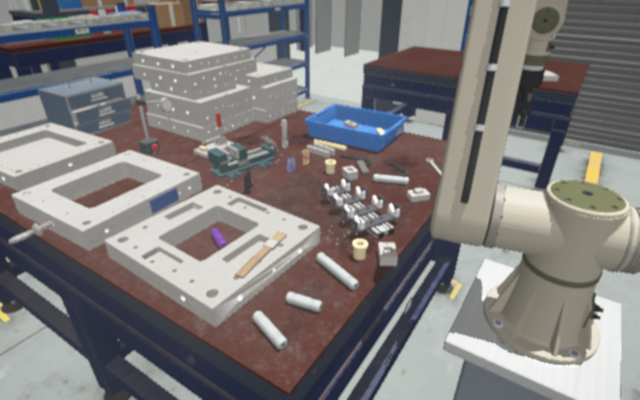

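```bash
cat > h.py <<'E'
import numpy as np,cv2
from workcell import env
C={n:env.get_calibration(n) for n in("side","top")}
def proj(n,P):
    P=np.atleast_2d(P).astype(float);M=C[n]["world_to_cam"];c=P@M[:3,:3].T+M[:3,3]
    q=np.c_[c[:,0],-c[:,1],-c[:,2]]@C[n]["K"].T
    return q[:,:2]/q[:,2:]
def ray(n,uv):
    M=C[n]["world_to_cam"];R=M[:3,:3];o=-R.T@M[:3,3]
    d=np.linalg.inv(C[n]["K"])@np.array([uv[0],uv[1],1.]);d=R.T@np.array([d[0],-d[1],-d[2]]);return o,d
def at(n,uv,z):
    o,d=ray(n,uv);return o+d*(z-o[2])/d[2]
def crop(n,img,x0,y0,x1,y1,s,f):
    cv2.imwrite(f,cv2.resize(img[y0:y1,x0:x1],None,fx=s,fy=s,interpolation=cv2.INTER_CUBIC))
E
python3 - <<'E'
from h import *
t=cv2.imread("pics/top0.png");s=cv2.imread("pics/side0.png")
crop("top",t,305,155,405,280,4.8,"pics/c1.png")
crop("top",t,150,220,290,290,5.5,"pics/c2.png")
crop("top",t,400,60,500,260,3,"pics/c3.png")
crop("side",s,310,160,450,270,5,"pics/c4.png")
for uv in[(178,249),(215,252),(262,254),(443,217),(458,42),(355,218),(240,137),(375,180),(345,248)]:
    p=at("top",uv,12);print(uv,p.round(),np.hypot(*p[:2]).round())
for cen in [(150,290),(613,280)]: print(at("top",cen,0).round())
E
```

```text
(178, 249) [452. 342.  12.] 567.0
(215, 252) [442. 238.  12.] 502.0
(262, 254) [435. 106.  12.] 447.0
(443, 217) [ 532. -416.   12.] 675.0
(458, 42) [1063. -487.   12.] 1169.0
(355, 218) [ 533. -160.   12.] 556.0
(240, 137) [773. 170.  12.] 792.0
(375, 180) [ 643. -221.   12.] 680.0
(345, 248) [ 448. -129.   12.] 466.0
[339. 421.   0.]
[ 343. -910.    0.]
```

View pics/c1.png

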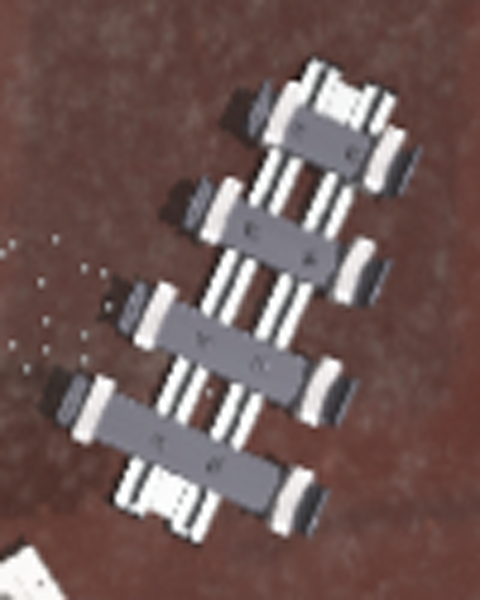

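View pics/c2.png

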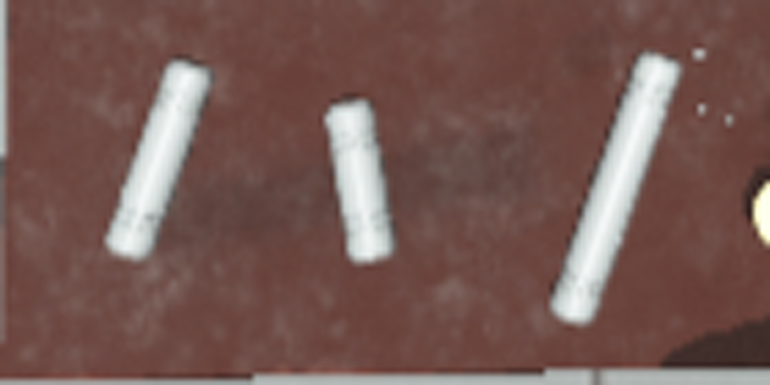

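View pics/c3.png

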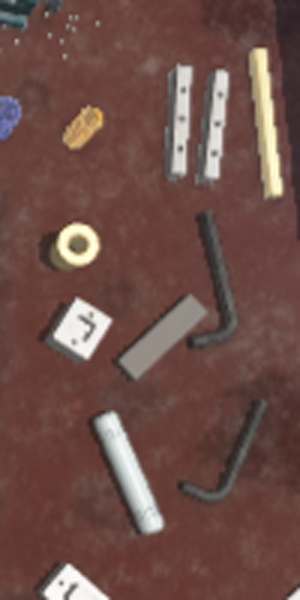

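View pics/c4.png

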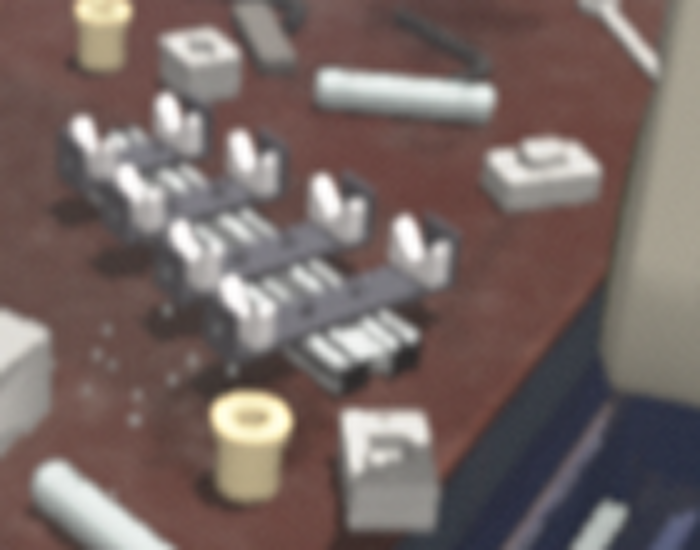

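```bash
cat > fit.py <<'E'
from h import *
from scipy.optimize import minimize
S=4
def hullmask(n,P,box):
    x0,y0,x1,y1=box;m=np.zeros(((y1-y0)*S,(x1-x0)*S),np.uint8)
    for Q in P:
        q=(proj(n,Q)+0.5-np.array([x0,y0]))*S-0.5
        h=cv2.convexHull(q.astype(np.float32))
        cv2.fillConvexPoly(m,np.round(h*16).astype(np.int32),255,shift=4)
    return cv2.resize(m,(x1-x0,y1-y0),interpolation=cv2.INTER_AREA)/255.
def neutral(img,box):
    x0,y0,x1,y1=box;i=img[y0:y1,x0:x1].astype(float)
    r=(i[...,2]-i[...,0])/(i.max(-1)+1)
    return r
def cyl(x,y,z,a,L,r=12.):
    th=np.linspace(0,2*np.pi,24,endpoint=False);u=np.array([np.cos(a),np.sin(a),0]);v=np.array([-u[1],u[0],0]);w=np.array([0,0,1.])
    out=[]
    for s,rr in((-L/2,r-1),(-L/2+1,r),(L/2-1,r),(L/2,r-1)):
        out.append(np.array([x,y,z])+s*u+rr*(np.cos(th)[:,None]*v+np.sin(th)[:,None]*w))
    return np.vstack(out)
def box3(c,a,o,x0,x1,y0,y1,z0,z1):
    u=np.array([np.cos(a),np.sin(a),0]);v=np.array([-u[1],u[0],0]);w=np.array([0,0,1.])
    return np.array([np.array(c)+ (o[0]+X)*u+(o[1]+Y)*v+(o[2]+Z)*w for X in(x0,x1) for Y in(y0,y1) for Z in(z0,z1)])
def fit(f,p0,scale):
    best=None;p0=np.array(p0,float);scale=np.array(scale,float)
    for k in range(3):
        sx=np.vstack([p0]+[p0+scale*e/(k+1)*(1 if k%2==0 else -1) for e in np.eye(len(p0))])
        r=minimize(f,p0,method="Nelder-Mead",options=dict(initial_simplex=sx,maxiter=400,xatol=.02,fatol=1e-5));p0=r.x
    return r.x,r.fun
E
cat > f1.py <<'E'
from fit import *
t=cv2.imread("pics/top0.png");s=cv2.imread("pics/side0.png")
ini={"A":((178,249),1.25),"B":((215,252),1.7),"C":((262,254),1.2),"D":((443,217),1.9)}
ini={"A":(178,249,185,233,172,265),"B":(215,252,213,239,217,266),"C":(262,254,269,231,254,277),"D":(443,217,435,198,451,236)}
for k,v in ini.items():
    c=at("top",v[:2],12);p=at("top",v[2:4],12);q=at("top",v[4:],12);d=p-q;a=np.arctan2(d[1],d[0]);L=np.hypot(*d[:2])
    res=[]
    for cams in(("top",),("side",),("top","side")):
        T={}
        for n in cams:
            uv=proj(n,cyl(c[0],c[1],12,a,L+30,30));b=np.r_[np.floor(uv.min(0)),np.ceil(uv.max(0))].astype(int)
            b=np.clip(b,0,[640,400,640,400]);im=t if n=="top" else s
            x0,y0,x1,y1=b;i=im[y0:y1,x0:x1].astype(float)
            g=i[...,0] # blue: bar bright, table dark
            hi=np.percentile(g,97 if n=="top" else 95);lo=np.percentile(g,25)
            m=np.clip((g-lo)/(hi-lo)*1.15-.05,0,1)
            core=hullmask(n,[cyl(c[0],c[1],12,a,L+10,16)],b); m=m*(cv2.dilate(core,np.ones((3,3)))>.1)
            T[n]=(b,m)
        def f(x):
            return sum(np.mean((hullmask(n,[cyl(x[0],x[1],12,x[2]/100,x[3])],b)-m)**2) for n,(b,m) in T.items())
        r,e=fit(f,[c[0],c[1],a*100,L],[6,6,6,8]);print(k,cams,r.round(1),round(e,4))
E
python3 f1.py
```

```text
A ('top',) [454.  340.4 -32.8  96.2] 0.0109
A ('side',) [459.1 335.1 -32.3  89.6] 0.0075
A ('top', 'side') [454.6 338.5 -32.2  94.6] 0.0348
B ('top',) [440.6 238.2  18.3  77.9] 0.0146
B ('side',) [443.9 233.2  18.6  75. ] 0.0108
B ('top', 'side') [441.5 236.7  17.   76.3] 0.0475
C ('top',) [436.1 107.3 -34.2 138.2] 0.0088
C ('side',) [441.2 100.4 -34.  131.3] 0.0079
C ('top', 'side') [436.8 105.5 -34.8 136.1] 0.0327
D ('top',) [ 532.4 -414.8   37.   116.9] 0.0126
D ('side',) [ 535.5 -423.7   35.   119.3] 0.0179
D ('top', 'side') [ 533.3 -417.1   36.6  117.8] 0.0582
```

```bash
cat > f2.py <<'E'
from fit import *
import sys
t=cv2.imread("pics/top0.png");s=cv2.imread("pics/side0.png")
def rack(x,y,a,dz=0,sp=64.):
    c=[x,y,0];out=[box3(c,a,(0,0,0),-28,28,-145,145,0,20)]
    for k in range(4):
        L=100+20*k;yo=(1.5-k)*sp;o=(0,yo,20)
        out.append(box3(c,a,o,-L/2,L/2,-15,15,0,8))
        for sg in(-1,1):
            xb=sg*(32+10*k)
            out.append(box3(c,a,o,xb-5,xb+5,-16,16,8,34))
            xs=sorted([sg*(L/2-4),sg*L/2]); out.append(box3(c,a,o,*xs,-15,15,0,36))
    return out
# rail direction initial
p=at("top",(373,170),20);q=at("top",(340,265),20);d=p-q;print("len",np.hypot(*d[:2]));a=np.arctan2(d[1],d[0])-np.pi/2
c=(p+q)/2
B={"top":(308,158,402,276),"side":(315,170,408,244)}
def mask(n):
    im=t if n=="top" else s;x0,y0,x1,y1=B[n];i=im[y0:y1,x0:x1].astype(float)
    r=(i[...,2]-i[...,0])/(i.max(-1)+1);print(n,np.percentile(r,[5,25,50,75,95]).round(2))
    return np.clip((.32-r)/.2,0,1)
if __name__=="__main__":
  for cams in(("top",),("side",),("top","side")):
    T={n:mask(n) for n in cams}
    for n in T: cv2.imwrite(f"pics/m_{n}.png",cv2.resize((T[n]*255).astype(np.uint8),None,fx=5,fy=5))
    W={}
    for n in cams:
        W[n]=hullmask(n,[Q for Q in [box3([c[0],c[1],0],a,(0,0,0),-90,90,-160,160,0,60)]],B[n])>.1
    def f(x): return sum(np.mean(((hullmask(n,rack(x[0],x[1],x[2]/100),B[n])-T[n])*W[n])**2) for n in cams)
    r,e=fit(f,[c[0],c[1],a*100],[6,6,6]);print(cams,r.round(1),round(e,4))
    for n,im in(("top",t),("side",s)):
        x0,y0,x1,y1=B[n];o=cv2.resize(im[y0:y1,x0:x1],None,fx=6,fy=6,interpolation=cv2.INTER_CUBIC)
        for Q in rack(r[0],r[1],r[2]/100):
            h=cv2.convexHull((((proj(n,Q)+.5-[x0,y0])*6)-.5).astype(np.float32)).astype(int);cv2.polylines(o,[h],True,(0,255,0),1)
        cv2.imwrite(f"pics/o_{n}_{len(cams)}{cams[0]}.png",o if n=="side" else cv2.resize(o,None,fx=.83,fy=.83))
E
python3 f2.py
```

```text
len 288.13184433143607
top [-0.07  0.02  0.33  0.37  0.43]
('top',) [ 534.8 -167.3 -201.2] 0.0412
side [-0.03  0.02  0.19  0.29  0.37]
('side',) [ 537.8 -169.7 -199.7] 0.0706
top [-0.07  0.02  0.33  0.37  0.43]
side [-0.03  0.02  0.19  0.29  0.37]
('top', 'side') [ 535.7 -168.  -200.9] 0.115
```

View pics/o_top_1top.png

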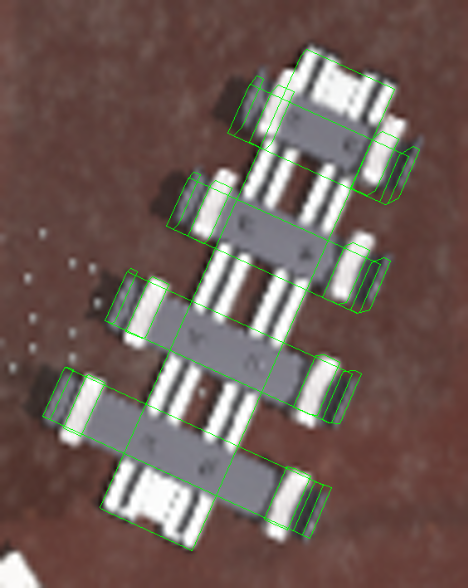

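View pics/o_side_1top.png

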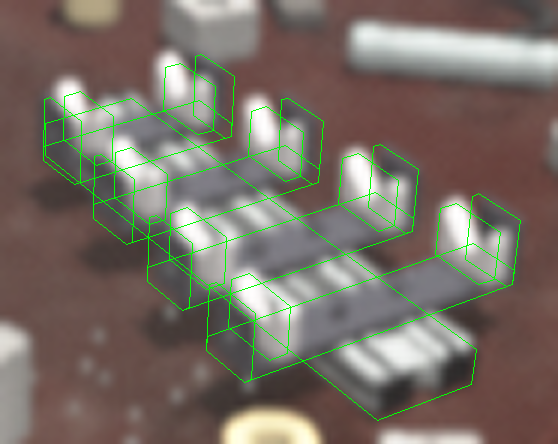

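```bash
cat > f3.py <<'E'
from fit import *
t=cv2.imread("pics/top0.png")
a0=-2.01;c0=np.array([534.8,-167.3]);X0,Y0,X1,Y1=B=(308,158,402,276)
g=t[Y0:Y1,X0:X1].min(-1).astype(float);m=np.clip((g-110)/(200-110),0,1)
cv2.imwrite("pics/mw.png",cv2.resize((m*255).astype(np.uint8),None,fx=5,fy=5))
o=cv2.resize(t[Y0:Y1,X0:X1],None,fx=5,fy=5,interpolation=cv2.INTER_CUBIC)
def vb(x,y,a,k,w):
    return [box3([x,y,20],a,(0,0,0),sg*(32+10*k)-5,sg*(32+10*k)+5,-w/2,w/2,8,34) for sg in(-1,1)]
for k in range(4):
    u=np.array([np.cos(a0),np.sin(a0)]);v=np.array([-u[1],u[0]]);c=c0+v*(1.5-k)*64
    W=sum(hullmask("top",[box3([*c,20],a0,(0,0,0),*sorted([sg*(29+(10 if k else 1)*max(k,1)*1.0-(0 if k else 1) - (0)),sg*(42+10*k)]),-27,27,8,34)],B) for sg in(-1,1))>.5
    def f(x): return np.sum(((np.maximum.reduce([hullmask("top",[q],B) for q in vb(x[0],x[1],x[2]/100,k,x[3])])-m)*W)**2)/100
    r,e=fit(f,[*c,a0*100,34],[5,5,4,4]);print(k+1,r.round(1),round(e,3),"rel",((r[:2]-c0)@u).round(1),((r[:2]-c0)@v).round(1))
    for q in vb(r[0],r[1],r[2]/100,k,r[3]):
        h=cv2.convexHull((((proj("top",q)+.5-[X0,Y0])*5)-.5).astype(np.float32)).astype(int);cv2.polylines(o,[h],True,(0,255,0),1)
cv2.imwrite("pics/ov.png",o)
E
python3 f3.py
```

```text
1 [ 630.1 -212.4 -201.3   34. ] 0.078 rel 0.3 105.4
2 [ 568.7 -182.8 -201.2   35.2] 0.048 rel -0.4 37.3
3 [ 503.4 -152.1 -201.5   37.3] 0.051 rel -0.3 -34.9
4 [ 445.4 -124.4 -202.1   37.7] 0.041 rel -0.8 -99.2
```

View pics/ov.png

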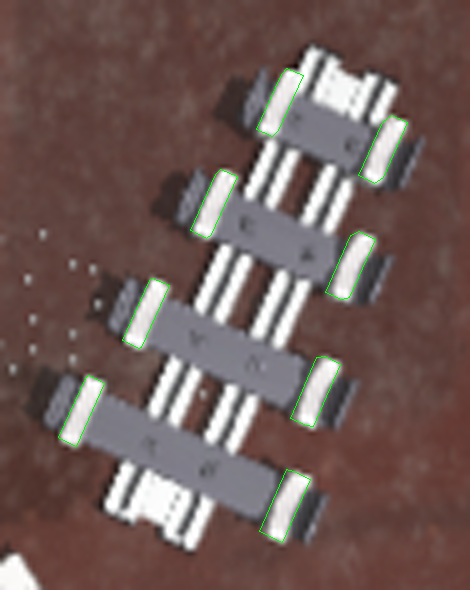

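Request:
move_arm(deltas=[[[2.8, 1.0, -1.0], 0.8, 0.6], [[2.8, 1.0, -1.0], 0, 0.6], [[2.8, 1.0, -1.0], 0, 0.6], [[2.8, 1.0, -1.0], 0, 0.6], [[2.8, 1.0, -1.0], 0, 0.6], [[2.8, 1.0, -1.0], 0, 0.6], [[2.8, 1.0, -1.0], 0, 0.6], [[2.8, 1.0, -1.0], 0, 0.6], [[2.8, 1.1, -1.0], 0, 0.6], [[2.8, 1.1, -1.0], 0, 0.6], [[2.8, 1.1, -1.0], 0, 0.6], [[2.5, 1.1, -1.0], 0, 0.6], [[0, 0, 0], 0, 0.6], [[0, 0, 0], 0, 0.6], [[0, 0, 0], 0, 0.6]], newtons=40)

```text
time: 1.35
position: [532.3, -415.0, 110.8]
ee_rot: [-0.0, 0.983, 0.184, -0.001]
force: [0.7, -0.7, -0.3]
opening: 0.601
```

```bash
python3 - <<'E'
from h import *
s=env.get_image("side");t=env.get_image("top")
cv2.imwrite("pics/s1.png",s);cv2.imwrite("pics/t1.png",t)
print(proj("side",[[532,-415,111]]),proj("top",[[532,-415,111]]))
a=cv2.resize(s[70:210,330:490],None,fx=3.5,fy=3.5,interpolation=2);b=cv2.resize(t[150:290,390:440+50],None,fx=3.5,fy=3.5,interpolation=2)
a=a[:,:450];cv2.imwrite("pics/v1.png",np.hstack([a,b[:490,:345]]))
E
```

```text
[[393.14918168 152.77028331]] [[456.12333239 215.1601425 ]]
```

View pics/v1.png

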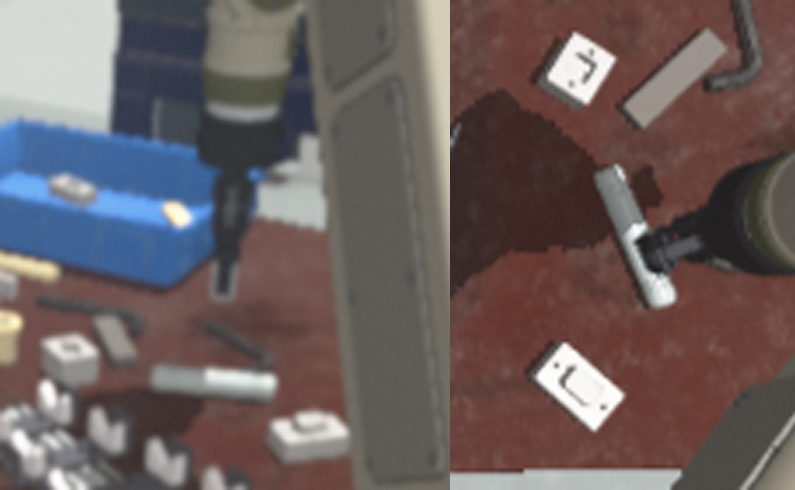

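Request:
move_arm(deltas=[[[0, 0, -3.0], 0, 0.6], [[0, 0, -3.0], 0, 0.6], [[0, 0, -2.0], 0, 0.6], [[0, 0, -1.5], 0, 0.6], [[0, 0, -0.8], 0, 0.6], [[0, 0, -0.4], 0, 0.6], [[0, 0, 0], 0, 0.6], [[0, 0, 0], 0, 0.4], [[0, 0, 0], 0, 0.3], [[0, 0, 0], 0, 0.2], [[0, 0, 0], 0, 0.1], [[0, 0, 0], 0, 0.1], [[0, 0, 0], 0, 0.1], [[0, 0, 0], 0, 0.1]], newtons=50)

```text
time: 2.62
position: [533.3, -415.6, 6.1]
ee_rot: [0.001, 0.983, 0.183, 0.0]
force: [-2.9, 1.5, 5.9]
opening: 0.252
```

Request:
move_arm(deltas=[[[0, 0, 0.5], 0, 0.1], [[0, 0, 1.0], 0, 0.1], [[0, 0, 1.5], 0, 0.1], [[0, 0, 2.0], 0, 0.1], [[0, 0, 3.0], 0, 0.1], [[0, 0, 2.0], 0, 0.1], [[0, 0, 0], 0, 0.1], [[0, 0, 0], 0, 0.1]])

```text
time: 3.28
position: [533.6, -416.0, 105.6]
ee_rot: [0.001, 0.983, 0.183, 0.001]
force: [-0.6, 0.1, -5.5]
opening: 0.257
```

```bash
python3 - <<'E'
from h import *
s=env.get_image("side");t=env.get_image("top")
cv2.imwrite("pics/s2.png",s);cv2.imwrite("pics/t2.png",t)
a=cv2.resize(s[70:210,330:490],None,fx=3.5,fy=3.5,interpolation=2);b=cv2.resize(t[150:290,390:440+50],None,fx=3.5,fy=3.5,interpolation=2)
a=a[:,:450];cv2.imwrite("pics/v2.png",np.hstack([a,b[:490,:345]]))
E
```

```text
(no output)
```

View pics/v2.png

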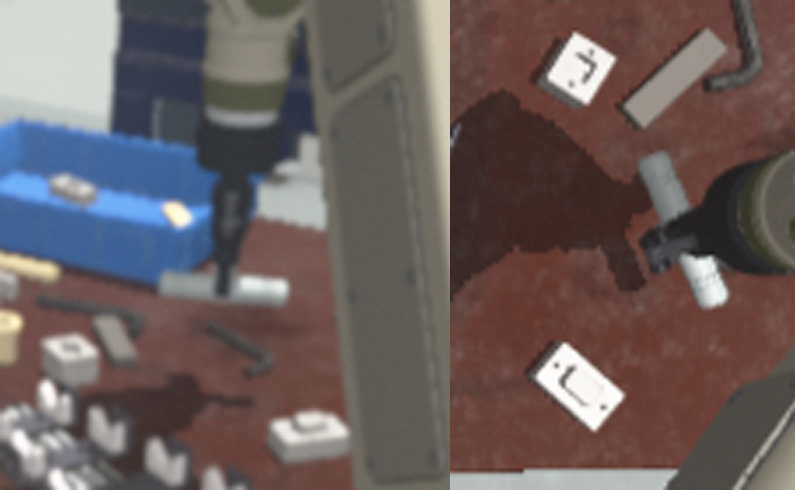

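```bash
python3 - <<'E'
from fit import *
s=cv2.imread("pics/s2.png");t=cv2.imread("pics/t2.png")
st=env.read_state();q=st["ee_rot"];p=st["position"];a=2*np.arctan2(q[2],q[1]);print(p,np.degrees(a),st["force"])
u=np.array([np.cos(a),np.sin(a)])
for dz in(4,8,12):
  for o in(-4,0,4):
    P=cyl(*(p[:2]+o*u),p[2]+dz,a,120);r=[]
    for n in("side","top"):
        x=proj(n,P);r.append(np.r_[x.min(0),x.max(0)].round(1))
    print(dz,o,*r)
S_=(365,140,425,165);T_=(435,185,500,245)
for n,im,b in(("side",s,S_),("top",t,T_)):
    x0,y0,x1,y1=b;o=cv2.resize(im[y0:y1,x0:x1],None,fx=9,fy=9,interpolation=2)
    h=cv2.convexHull(((proj(n,cyl(*p[:2],p[2]+8,a,120))+.5-[x0,y0])*9-.5).astype(np.float32)).astype(int);cv2.polylines(o,[h],True,(0,255,0),1)
    cv2.imwrite(f"pics/z_{n}.png",o)
a=cv2.imread("pics/z_side.png");b=cv2.imread("pics/z_top.png")
H=np.zeros((a.shape[0]+b.shape[0],max(a.shape[1],b.shape[1]),3),np.uint8);H[:a.shape[0],:a.shape[1]]=a;H[a.shape[0]:,:b.shape[1]]=b
cv2.imwrite("pics/z2.png",cv2.resize(H,None,fx=.77,fy=.77))
E
```

```text
[ 531.92009562 -414.4012395   102.53410679] 21.128363047206957 [ 0.4012953   0.48119471 -3.96154651]
4 -4 [375.9 149.1 412.8 159.3] [442.5 194.1 469.5 239.4]
4 0 [374.7 149.  411.6 159.2] [441.9 192.7 468.8 238. ]
4 4 [373.5 148.9 410.3 159.1] [441.3 191.3 468.2 236.6]
8 -4 [375.9 148.  412.9 158.2] [443.  194.  470.1 239.5]
8 0 [374.8 147.9 411.7 158.1] [442.4 192.6 469.5 238. ]
8 4 [373.6 147.8 410.5 158. ] [441.8 191.2 468.9 236.6]
12 -4 [376.  146.9 413.1 157.1] [443.6 193.8 470.8 239.5]
12 0 [374.8 146.8 411.8 157. ] [443.  192.4 470.1 238. ]
12 4 [373.7 146.7 410.6 156.9] [442.4 191.  469.5 236.6]
```

View pics/z2.png

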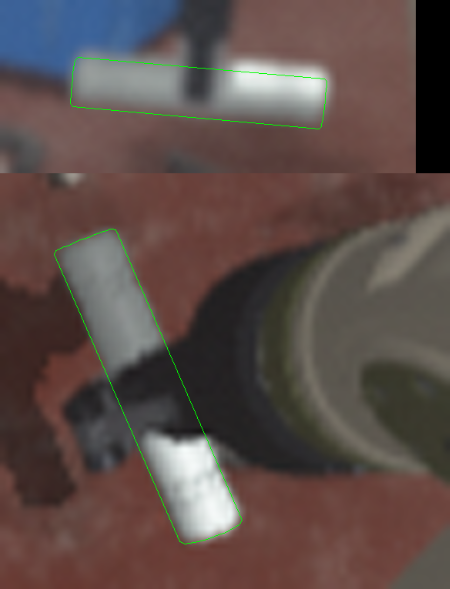

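Request:
move_arm(deltas=[[[-0.3, 1.5, 0], 4.5, 0.1], [[-0.4, 3.0, 0], 5.0, 0.1], [[-0.4, 3.3, 0], 5.0, 0.1], [[-0.4, 3.3, 0], 5.0, 0.1], [[-0.4, 3.3, 0], 5.0, 0.1], [[-0.3, 3.3, 0], 5.0, 0.1], [[-0.3, 3.3, 0], 5.0, 0.1], [[-0.3, 3.0, 0], 5.0, 0.1], [[-0.1, 2.3, 0], 4.0, 0.1], [[0, 0, 0], 0, 0.1], [[0, 0, -1.0], 0, 0.1], [[0, 0, -1.0], 0, 0.1], [[0, 0, 0], 0, 0.1], [[0, 0, 0], 0, 0.1], [[0, 0, 0], 0, 0.1]])

```text
time: 4.63
position: [503.4, -153.0, 83.6]
ee_rot: [-0.0, 0.846, 0.534, -0.0]
force: [0.8, -0.3, -3.9]
opening: 0.259
```

```bash
cat > chk.py <<'E'
from fit import *
import sys
L=float(sys.argv[1]);dz=float(sys.argv[2]);k=int(sys.argv[3]);tag=sys.argv[4]
CR={1:(630.1,-212.4),2:(568.7,-182.8),3:(503.4,-152.1),4:(445.4,-124.4)}
s=env.get_image("side");t=env.get_image("top");cv2.imwrite(f"pics/s_{tag}.png",s);cv2.imwrite(f"pics/t_{tag}.png",t)
P=[];A=[]
st=env.read_state();q=st["ee_rot"];p=st["position"];a=2*np.arctan2(q[2],q[1]);print(p.round(1),np.degrees(a).round(2),st["force"].round(1),st["opening"])
H=[]
for n,im in(("side",s),("top",t)):
    x=proj(n,cyl(*p[:2],p[2]+dz,a,L));x0,y0=(x.min(0)-[14,14]).astype(int);x1,y1=(x.max(0)+[14,20]).astype(int);f=6
    o=cv2.resize(im[y0:y1,x0:x1],None,fx=f,fy=f,interpolation=2)
    h=cv2.convexHull(((x+.5-[x0,y0])*f-.5).astype(np.float32)).astype(int);cv2.polylines(o,[h],True,(0,255,0),1)
    h=cv2.convexHull(((proj(n,cyl(*CR[k],55,np.radians(64.6),60+20*k))+.5-[x0,y0])*f-.5).astype(np.float32)).astype(int);cv2.polylines(o,[h],True,(0,0,255),1)
    H.append(o)
h=max(o.shape[0] for o in H);H=[cv2.copyMakeBorder(o,0,h-o.shape[0],0,5,0) for o in H];o=np.hstack(H);f=min(1,790/o.shape[1],590/o.shape[0]);cv2.imwrite(f"pics/k_{tag}.png",cv2.resize(o,None,fx=f,fy=f))
E
python3 chk.py 120 7.7 3 p3
```

```text
[ 503.9 -153.1   84.3] 64.55 [ 0.1  0.9 -5. ] 0.2578785130985383
```

View pics/k_p3.png

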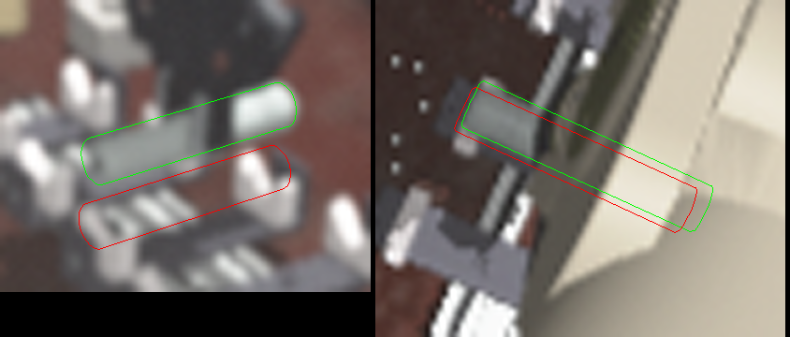

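Request:
move_arm(deltas=[[[0, 0, -1.0], 0, 0.1], [[0, 0, -1.0], 0, 0.1], [[0, 0, -0.6], 0, 0.1], [[0, 0, -0.4], 0, 0.1], [[0, 0, -0.2], 0, 0.1], [[0, 0, -0.1], 0, 0.1], [[0, 0, -0.1], 0, 0.1], [[0, 0, 0], 0, 0.1], [[0, 0, 0], 0, 0.1]])

```text
time: 5.48
position: [504.0, -152.3, 50.6]
ee_rot: [0.0, 0.845, 0.535, 0.0]
force: [0.8, -0.5, -3.8]
opening: 0.257
```

```bash
python3 chk.py 120 7.7 3 p3b
```

```text
[ 504.  -152.3   50.6] 64.63 [ 0.8  0.8 -4.8] 0.25580165611799344
```

View pics/k_p3b.png

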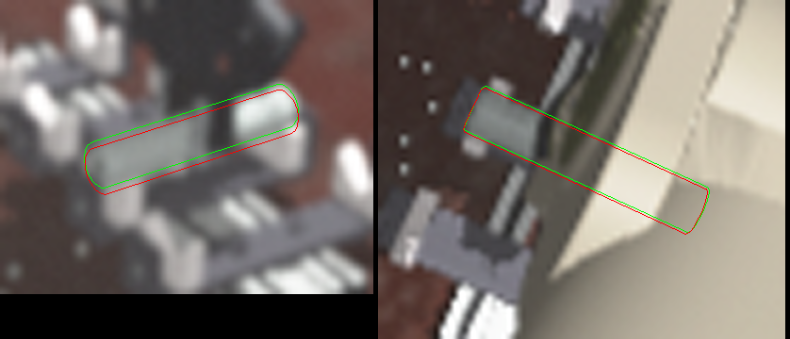

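Request:
move_arm(deltas=[[[0, 0, -0.1], 0, 0.1], [[0, 0, -0.1], 0, 0.1], [[0, 0, -0.1], 0, 0.1], [[0, 0, 0], 0, 0.1], [[0, 0, 0], 0, 0.1]])

```text
time: 6.0
position: [504.1, -152.4, 49.3]
ee_rot: [0.001, 0.845, 0.535, 0.0]
force: [-4.9, 1.8, 10.9]
opening: 0.257
```

Request:
move_arm(deltas=[[[0, 0, 0], 0, 0.28], [[0, 0, 0], 0, 0.34], [[0, 0, 0], 0, 0.4], [[0, 0, 0], 0, 0.5], [[0, 0, 0], 0, 0.5], [[0, 0, 0], 0, 0.5], [[0, 0, 0], 0, 0.5]])

```text
time: 6.58
position: [503.8, -152.3, 47.3]
ee_rot: [0.0, 0.845, 0.535, 0.0]
force: [0.7, 0.0, 0.2]
opening: 0.496
```

```bash
python3 chk.py 120 7.7 3 p3c
```

```text
[ 503.8 -152.2   47.2] 64.63 [ 1.   0.3 -1. ] 0.5035588299886927
```

View pics/k_p3c.png

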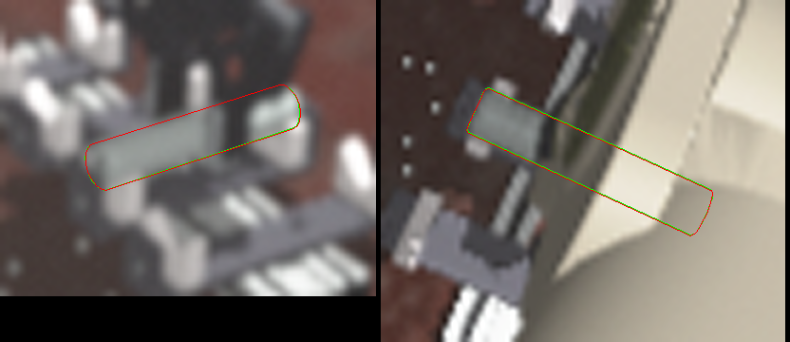

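Request:
move_arm(deltas=[[[0, 0, 1.0], 0, 0.5], [[0, 0, 2.0], 0, 0.5], [[0, 0, 3.0], 0, 0.5], [[0, 0, 3.0], 0, 0.6], [[-0.4, 1.5, 0], 6.8, 0.6], [[-0.5, 1.9, 0], 6.9, 0.6], [[-0.5, 1.9, 0], 6.9, 0.6], [[-0.5, 1.9, 0], 6.9, 0.6], [[-0.5, 1.9, 0], 6.9, 0.6], [[-0.5, 1.9, 0], 6.9, 0.6], [[-0.5, 1.9, 0], 6.9, 0.6], [[-0.5, 1.9, 0], 6.9, 0.6], [[-0.5, 1.9, 0], 6.9, 0.6], [[-0.5, 1.9, 0], 6.8, 0.6], [[-0.5, 1.9, 0], 6.8, 0.6], [[-0.5, 1.9, -1.0], 6.8, 0.6], [[-0.5, 1.9, -1.0], 6.8, 0.6], [[-0.2, 1.6, -1.0], 6.6, 0.6], [[0, 0, 0], 0, 0.6], [[0, 0, 0], 0, 0.6]])

```text
time: 8.35
position: [437.4, 107.2, 107.6]
ee_rot: [-0.0, 0.17, 0.985, -0.0]
force: [-0.4, -0.4, 0.6]
opening: 0.605
```

```bash
python3 - <<'E'
from fit import *
print(env.read_state()["position"],env.read_state()["ee_rot"],env.read_state()["joint_pos"])
t=env.get_image("top");s=env.get_image("side");cv2.imwrite("pics/t4.png",t);cv2.imwrite("pics/s4.png",s)
cv2.imwrite("pics/v4.png",np.hstack([cv2.resize(s[190:300,290:410],None,fx=3.3,fy=3.3,interpolation=2),cv2.resize(t[180:290,230:350],None,fx=3.3,fy=3.3,interpolation=2)]))
E
```

```text
[437.35618903 107.20997957 107.59806712] [-1.74602818e-04  1.70108979e-01  9.85425227e-01 -1.63962339e-04] [ 6.19477945e-02  1.55201481e-01 -4.77113692e-01  9.38896614e-01
 -2.38479324e-04  4.03828372e-01]
```

View pics/v4.png

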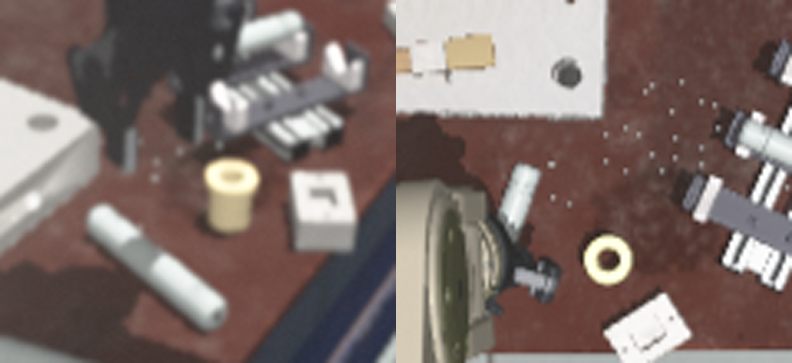

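Request:
move_arm(deltas=[[[0, 0, -3.0], 0, 0.6], [[0, 0, -3.0], 0, 0.6], [[0, 0, -2.0], 0, 0.6], [[0, 0, -1.2], 0, 0.6], [[0, 0, -0.7], 0, 0.6], [[0, 0, -0.4], 0, 0.6], [[0, 0, 0], 0, 0.6], [[0, 0, 0], 0, 0.4], [[0, 0, 0], 0, 0.3], [[0, 0, 0], 0, 0.2], [[0, 0, 0], 0, 0.1], [[0, 0, 0], 0, 0.1], [[0, 0, 0], 0, 0.1], [[0, 0, 0], 0, 0.1]])

```text
time: 9.62
position: [438.8, 106.6, 5.6]
ee_rot: [0.001, 0.17, 0.985, -0.0]
force: [-1.3, -1.3, 6.4]
opening: 0.257
```

Request:
move_arm(deltas=[[[0, 0, 1.0], 0, 0.1], [[0, 0, 2.0], 0, 0.1], [[0, 0, 3.0], 0, 0.1], [[0, 0, 3.0], 0, 0.1], [[0, 0, 1.0], 0, 0.1], [[0.1, -1.0, 0], -5.0, 0.1], [[0.1, -1.7, 0], -7.0, 0.1], [[0.1, -1.7, 0], -7.0, 0.1], [[0.1, -1.7, 0], -7.0, 0.1], [[0.1, -1.7, 0], -7.0, 0.1], [[0.1, -1.7, 0], -7.0, 0.1], [[0.1, -1.7, 0], -7.0, 0.1], [[0.1, -1.7, 0], -7.0, 0.1], [[0, -1.7, 0], -7.0, 0.1], [[0, -1.7, 0], -7.0, 0.1], [[0, -1.7, 0], -7.0, 0.1], [[0, -1.7, 0], -7.0, 0.1], [[0, -1.7, 0], -7.0, 0.1], [[0, -1.7, -0.7], -5.0, 0.1], [[0, -0.1, -0.7], -1.8, 0.1]])

```text
time: 11.28
position: [446.4, -127.9, 90.5]
ee_rot: [0.001, 0.847, 0.532, 0.0]
force: [0.3, -0.3, -5.2]
opening: 0.258
```

Request:
move_arm(deltas=[[[0, 0, 0], 0, 0.1], [[0, 0, 0], 0, 0.1], [[0, 0, 0], 0, 0.1]])

```text
time: 11.53
position: [445.3, -124.6, 90.3]
ee_rot: [-0.0, 0.845, 0.535, -0.0]
force: [0.2, -0.2, -5.4]
opening: 0.257
```

```bash
python3 chk.py 140 7.7 4 p4
```

```text
[ 445.8 -124.7   90.6] 64.71 [ 1.2 -0.5 -5. ] 0.2563171519429679
```

View pics/k_p4.png

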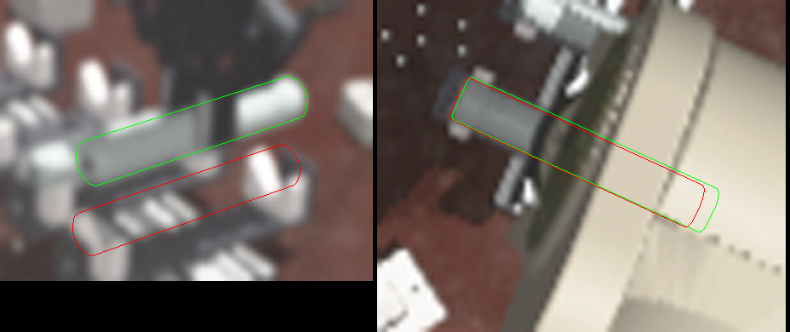

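Request:
move_arm(deltas=[[[0, 0, -1.0], 0, 0.1], [[0, 0, -1.5], 0, 0.1], [[0, 0, -0.8], 0, 0.1], [[0, 0, -0.3], 0, 0.1], [[0, 0, -0.2], 0, 0.1], [[0, 0, -0.1], 0, 0.1], [[0, 0, -0.1], 0, 0.1], [[0, 0, -0.1], 0, 0.1], [[0, 0, -0.1], 0, 0.1], [[0, 0, 0], 0, 0.1], [[0, 0, 0], 0, 0.1]])

```text
time: 12.55
position: [446.2, -125.4, 49.0]
ee_rot: [0.001, 0.845, 0.535, 0.0]
force: [-1.7, 0.4, 2.5]
opening: 0.255
```

```bash
python3 chk.py 140 7.7 4 p4b
```

```text
[ 446.2 -125.4   49. ] 64.63 [-1.9  0.9  3.9] 0.2538660086403163
```

View pics/k_p4b.png

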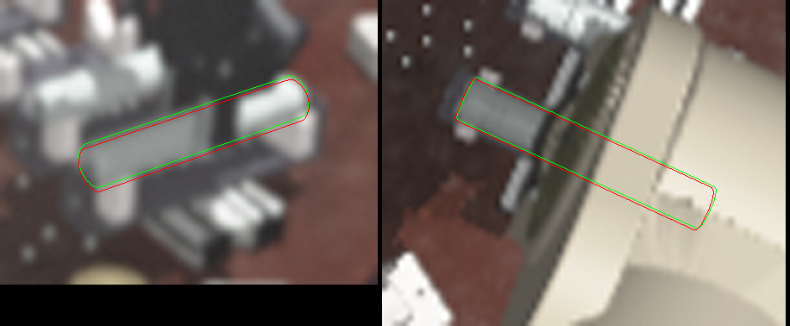

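Request:
move_arm(deltas=[[[0, 0, -0.1], 0, 0.1], [[0, 0, 0], 0, 0.1], [[0, 0, 0], 0, 0.28], [[0, 0, 0], 0, 0.34], [[0, 0, 0], 0, 0.4], [[0, 0, 0], 0, 0.5], [[0, 0, 0], 0, 0.5], [[0, 0, 0], 0, 0.5], [[0, 0, 0], 0, 0.5]])

```text
time: 13.4
position: [445.8, -125.3, 47.2]
ee_rot: [-0.0, 0.845, 0.535, 0.0]
force: [0.1, -0.3, -0.0]
opening: 0.504
```

```bash
python3 chk.py 140 7.7 4 p4c
```

```text
[ 445.8 -125.2   47.3] 64.63 [1.2 0.  1.2] 0.496586118340393
```

View pics/k_p4c.png

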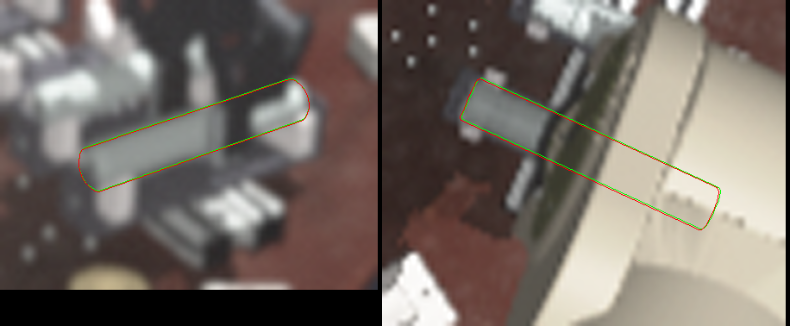

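Request:
move_arm(deltas=[[[0, 0, 1.0], 0, 0.5], [[0, 0, 2.0], 0, 0.5], [[0, 0, 2.5], 0, 0.5], [[0, 0, 2.5], 0, 0.6], [[0, 1.5, 0], 6.0, 0.6], [[0, 2.0, 0], 7.0, 0.6], [[0, 2.0, 0], 7.0, 0.6], [[0, 2.0, 0], 7.0, 0.6], [[0, 2.0, 0], 7.0, 0.6], [[0, 2.0, 0], 7.0, 0.6], [[0, 2.0, 0], 7.0, 0.6], [[0, 2.0, 0], 7.0, 0.6], [[0, 2.0, 0], 7.0, 0.6], [[0, 2.0, 0], 7.0, 0.6], [[0, 2.0, 0], 7.0, 0.6], [[0, 2.0, 0], 7.0, 0.6], [[-0.1, 2.0, 0], 7.0, 0.6], [[-0.1, 2.0, 0], 7.0, 0.6], [[-0.1, 2.0, 0], 7.0, 0.6], [[-0.1, 2.0, 0], 7.0, 0.6]])

```text
time: 15.17
position: [441.6, 190.8, 127.3]
ee_rot: [0.0, 0.035, 0.999, 0.0]
force: [0.1, -0.8, -0.2]
opening: 0.601
```

Request:
move_arm(deltas=[[[-0.1, 2.0, 0], 7.0, 0.6], [[0, 2.0, 0], 7.0, 0.6], [[0, 0.8, 0], 0.9, 0.6], [[0, 0, -1.0], 0, 0.6], [[0, 0, -1.0], 0, 0.6], [[0, 0, 0], 0, 0.6], [[0, 0, 0], 0, 0.6]])

```text
time: 15.75
position: [439.6, 236.5, 106.0]
ee_rot: [-0.002, -0.091, 0.996, -0.0]
force: [-0.5, 0.4, 0.5]
opening: 0.599
```

```bash
python3 - <<'E'
from fit import *
st=env.read_state();print(st["position"],np.degrees(2*np.arctan2(st["ee_rot"][2],st["ee_rot"][1])),st["joint_pos"].round(2))
t=env.get_image("top");s=env.get_image("side");cv2.imwrite("pics/t5.png",t);cv2.imwrite("pics/s5.png",s)
cv2.imwrite("pics/v5.png",np.hstack([cv2.resize(s[200:350,240:420],None,fx=2.6,fy=2.6,interpolation=2),cv2.resize(t[160:290+20,280:400],None,fx=2.6,fy=2.6,interpolation=2)]))
E
```

```text
[439.6424055  236.45119384 105.95252486] 190.38675332184528 [ 0.33  0.25 -0.36  0.96 -0.    0.15]
```

View pics/v5.png

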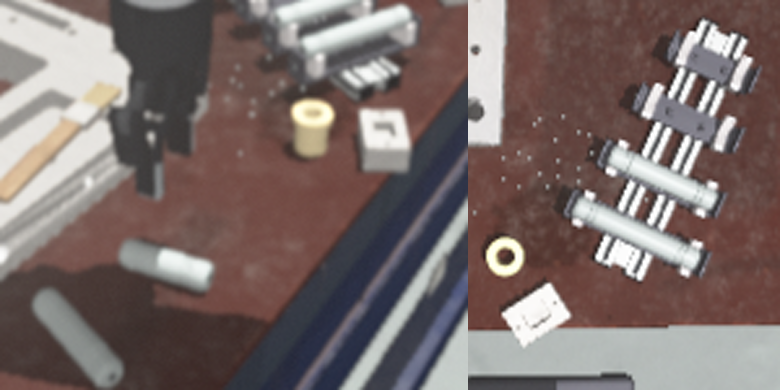

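Request:
move_arm(deltas=[[[0.1, 0.1, -3.0], 0, 0.6], [[0, 0, -3.0], 0, 0.6], [[0, 0, -2.0], 0, 0.6], [[0, 0, -1.2], 0, 0.6], [[0, 0, -0.7], 0, 0.6], [[0, 0, -0.3], 0, 0.6], [[0, 0, 0], 0, 0.6], [[0, 0, 0], 0, 0.4], [[0, 0, 0], 0, 0.3], [[0, 0, 0], 0, 0.2], [[0, 0, 0], 0, 0.1], [[0, 0, 0], 0, 0.1], [[0, 0, 0], 0, 0.1], [[0, 0, 0], 0, 0.1]])

```text
time: 17.02
position: [442.8, 239.0, 6.6]
ee_rot: [0.001, -0.092, 0.996, 0.0]
force: [-0.2, -1.0, 7.3]
opening: 0.257
```

Request:
move_arm(deltas=[[[0, 0, 1.0], 0, 0.1], [[0, 0, 2.0], 0, 0.1], [[0, 0, 3.0], 0, 0.1], [[0, 0, 3.5], 0, 0.1], [[0, 0, 3.0], 0, 0.1], [[0.4, -1.5, 0.5], -5.0, 0.1], [[0.8, -2.5, 0], -7.0, 0.1], [[1.0, -2.5, 0], -7.0, 0.1], [[1.0, -2.5, 0], -7.0, 0.1], [[1.0, -2.5, 0], -7.0, 0.1], [[1.0, -2.5, 0], -7.0, 0.1], [[1.0, -2.5, 0], -7.0, 0.1], [[1.0, -2.5, 0], -7.0, 0.1], [[1.0, -2.5, 0], -7.0, 0.1], [[1.0, -2.5, 0], -7.0, 0.1], [[1.0, -2.5, 0], -7.0, 0.1], [[1.0, -2.5, 0], -7.0, 0.1], [[1.0, -2.5, 0], -7.0, 0.1], [[1.2, -2.5, 0], -7.0, 0.1], [[1.2, -2.5, 0], -7.0, 0.1]])

```text
time: 18.68
position: [587.5, -127.2, 135.5]
ee_rot: [-0.001, 0.724, 0.69, -0.0]
force: [0.5, 0.4, -3.5]
opening: 0.256
```

Request:
move_arm(deltas=[[[1.2, -2.5, 0], -7.0, 0.1], [[1.2, -2.5, 0], -7.0, 0.1], [[1.2, -2.5, 0], -7.0, 0.1], [[0.6, -1.0, -1.0], -1.8, 0.1], [[0, 0, -1.5], 0, 0.1], [[0, 0, -1.5], 0, 0.1], [[0, 0, 0], 0, 0.1], [[0, 0, 0], 0, 0.1], [[0, 0, 0], 0, 0.1]])

```text
time: 19.43
position: [629.7, -210.7, 95.8]
ee_rot: [-0.0, 0.844, 0.536, 0.0]
force: [0.2, 0.1, -2.8]
opening: 0.256
```

```bash
python3 chk.py 80 7.7 1 p1
```

```text
[ 630.4 -211.1   96.7] 64.77 [ 0.1  0.4 -3.2] 0.25782557486381497
```

View pics/k_p1.png

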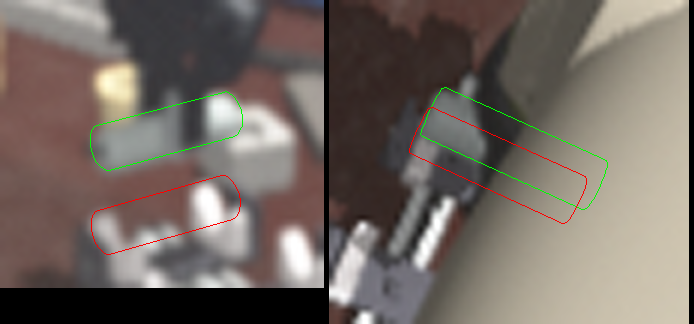

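Request:
move_arm(deltas=[[[0, -0.1, -1.0], 0, 0.1], [[0, 0, -1.5], 0, 0.1], [[0, 0, -1.0], 0, 0.1], [[0, 0, -0.5], 0, 0.1], [[0, 0, -0.2], 0, 0.1], [[0, 0, -0.1], 0, 0.1], [[0, 0, -0.1], 0, 0.1], [[0, 0, -0.1], 0, 0.1], [[0, 0, -0.1], 0, 0.1], [[0, 0, 0], 0, 0.1], [[0, 0, 0], 0, 0.1]])

```text
time: 20.45
position: [630.2, -212.4, 51.4]
ee_rot: [0.001, 0.845, 0.535, 0.0]
force: [-2.8, 0.7, 5.7]
opening: 0.26
```

```bash
python3 chk.py 80 7.7 1 p1b
```

```text
[ 630.2 -212.4   51.4] 64.73 [-3.9  1.6  5. ] 0.25731723230703674
```

View pics/k_p1b.png

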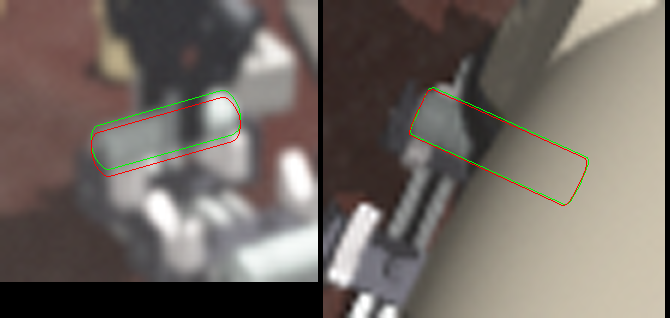

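Request:
move_arm(deltas=[[[0, 0, -0.1], 0, 0.1], [[0, 0, 0], 0, 0.1], [[0, 0, 0], 0, 0.1]])

```text
time: 20.8
position: [630.2, -212.4, 51.3]
ee_rot: [0.001, 0.845, 0.535, 0.001]
force: [-6.4, 1.7, 9.8]
opening: 0.256
```

```bash
python3 - <<'E'
from fit import *
s=cv2.imread("pics/s_p1b.png");x0,y0,x1,y1=318,160,370,205
o=cv2.resize(s[y0:y1,x0:x1],None,fx=13,fy=13,interpolation=2)
h=cv2.convexHull(((proj("side",cyl(630.1,-212.4,55,np.radians(64.6),80))+.5-[x0,y0])*13-.5).astype(np.float32)).astype(int);cv2.polylines(o,[h],True,(0,0,255),1)
cv2.imwrite("pics/zz.png",o)
E
```

```text
(no output)
```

View pics/zz.png

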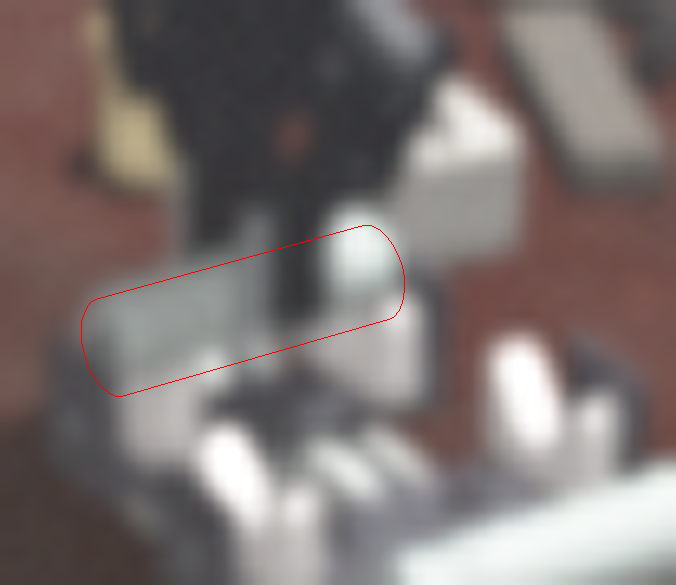

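Request:
move_arm(deltas=[[[-0.2, 0.1, 0], 0, 0.1], [[0, 0, 0], 0, 0.1], [[0, 0, 0], 0, 0.1]])

```text
time: 21.05
position: [628.5, -211.5, 49.6]
ee_rot: [0.001, 0.845, 0.535, 0.001]
force: [-2.1, 1.6, 5.7]
opening: 0.26
```

Moving with the V lowers it, as expected. One more millimetre.

Request:
move_arm(deltas=[[[-0.1, 0, 0], 0, 0.1], [[0, 0, -0.1], 0, 0.1], [[0, 0, 0], 0, 0.1], [[0, 0, 0], 0, 0.1]])

```text
time: 21.38
position: [628.5, -211.6, 49.5]
ee_rot: [0.002, 0.845, 0.535, 0.001]
force: [0.1, 1.6, 9.5]
opening: 0.261
```

```bash
python3 chk.py 80 6 1 p1d; python3 - <<'E'
from fit import *
s=cv2.imread("pics/s_p1d.png");x0,y0,x1,y1=318,160,370,205
o=cv2.resize(s[y0:y1,x0:x1],None,fx=13,fy=13,interpolation=2)
h=cv2.convexHull(((proj("side",cyl(628,-211.4,55,np.radians(64.6),80))+.5-[x0,y0])*13-.5).astype(np.float32)).astype(int);cv2.polylines(o,[h],True,(0,0,255),1)
cv2.imwrite("pics/zz2.png",o)
E
```

```text
[ 628.5 -211.6   49.6] 64.75 [-0.7  1.3  9.8] 0.2567451554599977
```

View pics/zz2.png

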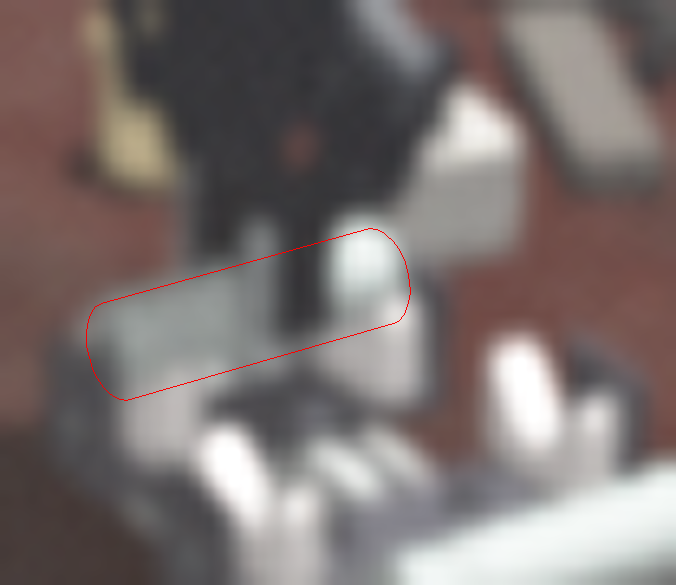

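Request:
move_arm(deltas=[[[0, 0, 0], 0, 0.28], [[0, 0, 0], 0, 0.34], [[0, 0, 0], 0, 0.4], [[0, 0, 0], 0, 0.5], [[0, 0, 0], 0, 0.5], [[0, 0, 0], 0, 0.5], [[0, 0, 0], 0, 0.5]])

```text
time: 22.07
position: [626.5, -211.2, 46.9]
ee_rot: [-0.0, 0.845, 0.535, -0.0]
force: [0.1, -0.6, 0.2]
opening: 0.5
```

```bash
python3 chk.py 80 7.7 1 p1e; python3 - <<'E'
from fit import *
s=cv2.imread("pics/s_p1e.png");x0,y0,x1,y1=318,160,370,205
o=cv2.resize(s[y0:y1,x0:x1],None,fx=13,fy=13,interpolation=2)
h=cv2.convexHull(((proj("side",cyl(628,-211.4,55,np.radians(64.6),80))+.5-[x0,y0])*13-.5).astype(np.float32)).astype(int);cv2.polylines(o,[h],True,(0,0,255),1)
cv2.imwrite("pics/zz3.png",o)
E
```

```text
[ 626.6 -211.3   47.1] 64.72 [0.1 0.  0.6] 0.4957211905608174
```

View pics/zz3.png

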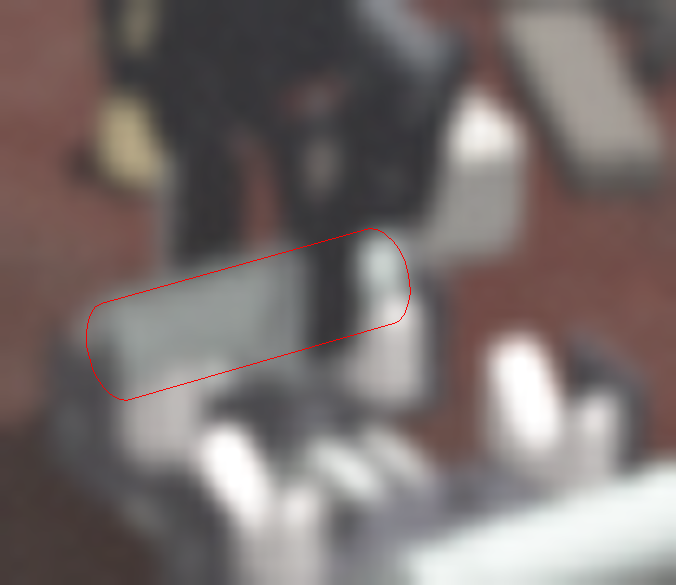

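Request:
move_arm(deltas=[[[0, 0, 1.0], 0, 0.5], [[0, 0, 2.0], 0, 0.5], [[0, 0, 3.0], 0, 0.5], [[0, 0, 3.5], 0, 0.5], [[-0.8, 2.0, 0], 5.0, 0.6], [[-1.1, 3.3, 0], 6.0, 0.6], [[-1.1, 3.3, 0], 6.0, 0.6], [[-1.1, 3.3, 0], 6.0, 0.6], [[-1.1, 3.3, 0], 6.0, 0.6], [[-1.1, 3.3, 0], 6.0, 0.6], [[-1.1, 3.3, 0], 6.0, 0.6], [[-1.0, 3.3, 0], 6.0, 0.6], [[-1.0, 3.3, 0], 6.0, 0.6], [[-1.0, 3.3, 0], 6.0, 0.6], [[-1.0, 3.3, 0], 6.0, 0.6], [[-1.0, 3.3, 0], 6.0, 0.6], [[-1.0, 3.3, 0], 6.0, 0.6], [[-1.0, 3.3, 0], 6.0, 0.6], [[-1.0, 3.3, 0], 6.0, 0.6], [[-1.0, 3.3, 0], 6.0, 0.6]])

```text
time: 23.83
position: [462.2, 305.5, 143.5]
ee_rot: [0.001, 0.173, 0.985, 0.0]
force: [0.7, 0.3, 0.6]
opening: 0.598
```

Request:
move_arm(deltas=[[[-0.7, 3.0, -1.0], 1.6, 0.6], [[0, 0.6, -1.5], 0, 0.6], [[0, 0, 0], 0, 0.6], [[0, 0, 0], 0, 0.6], [[0, 0, 0], 0, 0.6]])

```text
time: 24.25
position: [456.1, 339.1, 118.1]
ee_rot: [0.0, 0.163, 0.987, -0.0]
force: [0.1, 0.7, 0.2]
opening: 0.601
```

```bash
python3 - <<'E'
from fit import *
st=env.read_state();print(st["position"],np.degrees(2*np.arctan2(st["ee_rot"][2],st["ee_rot"][1])),st["joint_pos"].round(2))
t=env.get_image("top");s=env.get_image("side");cv2.imwrite("pics/t6.png",t);cv2.imwrite("pics/s6.png",s)
cv2.imwrite("pics/v6.png",np.hstack([cv2.resize(s[220:370,190:370],None,fx=2.6,fy=2.6,interpolation=2),cv2.resize(t[160:290+20,280:400],None,fx=2.6,fy=2.6,interpolation=2)]))
E
```

```text
[456.05751332 339.14665857 118.12148513] 161.2839217264916 [ 0.5   0.36 -0.17  1.04 -0.    0.82]
```

View pics/v6.png

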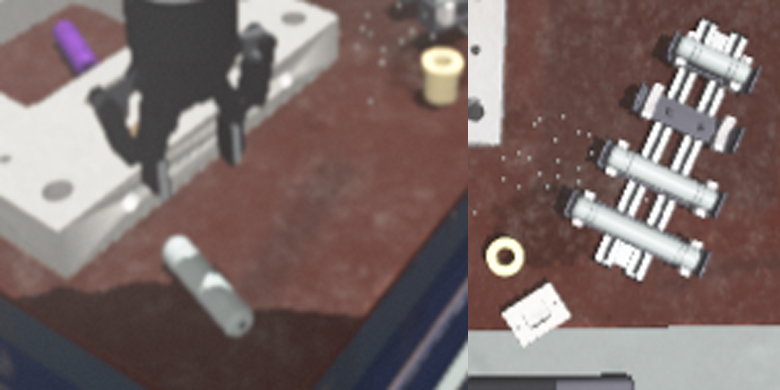

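Request:
move_arm(deltas=[[[0, 0, -3.0], 0, 0.6], [[0, 0, -3.0], 0, 0.6], [[0, 0, -2.5], 0, 0.6], [[0, 0, -1.5], 0, 0.6], [[0, 0, -0.8], 0, 0.6], [[0, 0, -0.5], 0, 0.6], [[0, 0, 0], 0, 0.6], [[0, 0, 0], 0, 0.4], [[0, 0, 0], 0, 0.3], [[0, 0, 0], 0, 0.2], [[0, 0, 0], 0, 0.1], [[0, 0, 0], 0, 0.1], [[0, 0, 0], 0, 0.1], [[0, 0, 0], 0, 0.1]])

```text
time: 25.52
position: [456.9, 340.2, 5.9]
ee_rot: [0.001, 0.162, 0.987, 0.001]
force: [0.6, -0.9, 6.0]
opening: 0.259
```

Request:
move_arm(deltas=[[[0, 0, 1.0], 0, 0.1], [[0, 0, 2.0], 0, 0.1], [[0, 0, 3.0], 0, 0.1], [[0, 0, 3.5], 0, 0.1], [[0, 0, 3.0], 0, 0.1], [[0.4, -1.6, 0.5], -5.0, 0.1], [[0.7, -3.1, 0], -6.0, 0.1], [[0.7, -3.1, 0], -6.0, 0.1], [[0.7, -3.1, 0], -6.0, 0.1], [[0.7, -3.1, 0], -6.0, 0.1], [[0.7, -3.1, 0], -6.0, 0.1], [[0.7, -3.1, 0], -6.0, 0.1], [[0.7, -3.1, 0], -6.0, 0.1], [[0.7, -3.1, 0], -6.0, 0.1], [[0.7, -3.1, 0], -6.0, 0.1], [[0.7, -3.1, 0], -6.0, 0.1], [[0.7, -3.1, 0], -6.0, 0.1], [[0.7, -3.1, 0], -6.0, 0.1], [[0.7, -3.1, 0], -6.0, 0.1], [[0.7, -3.1, 0], -6.0, 0.1]])

```text
time: 27.18
position: [557.4, -111.5, 134.6]
ee_rot: [-0.0, 0.809, 0.588, 0.0]
force: [1.0, 0.4, -2.4]
opening: 0.257
```

Request:
move_arm(deltas=[[[0.7, -3.1, 0], -6.0, 0.1], [[0.3, -3.1, 0], -1.6, 0.1], [[0, -1.0, -1.0], 0, 0.1], [[0, 0, -1.5], 0, 0.1], [[0, 0, -1.5], 0, 0.1], [[0, 0, 0], 0, 0.1], [[0, 0, 0], 0, 0.1], [[0, 0, 0], 0, 0.1]])

```text
time: 27.85
position: [567.8, -181.8, 95.0]
ee_rot: [0.0, 0.844, 0.536, 0.0]
force: [0.2, -0.1, -2.6]
opening: 0.258
```

```bash
python3 chk.py 100 7 2 p2
```

```text
[ 568.5 -182.1   95.6] 64.77 [ 0.1 -0.3 -2.6] 0.25843863673290995
```

View pics/k_p2.png

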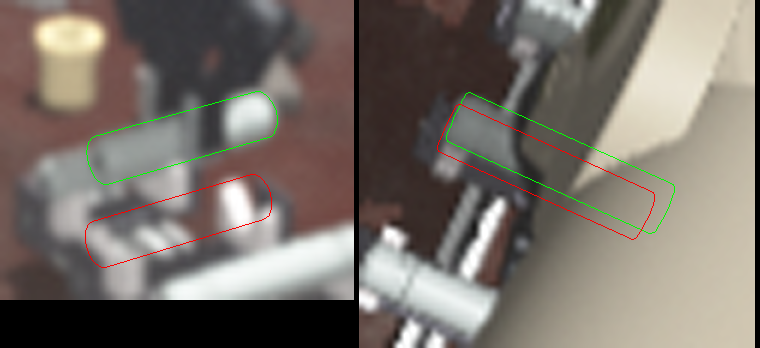

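Request:
move_arm(deltas=[[[-0.1, 0, -1.0], 0, 0.1], [[0, 0, -1.5], 0, 0.1], [[0, 0, -1.0], 0, 0.1], [[0, 0, -0.5], 0, 0.1], [[0, 0, -0.2], 0, 0.1], [[0, 0, -0.1], 0, 0.1], [[0, 0, -0.1], 0, 0.1], [[0, 0, -0.1], 0, 0.1], [[0, 0, 0], 0, 0.1], [[0, 0, 0], 0, 0.1]])

```text
time: 28.78
position: [567.3, -182.5, 49.8]
ee_rot: [0.001, 0.845, 0.535, 0.0]
force: [2.3, 0.2, -3.4]
opening: 0.26
```

```bash
python3 chk.py 100 6.5 2 p2b
```

```text
[ 567.3 -182.5   49.8] 64.73 [ 1.1 -0.4 -1.7] 0.2552156005887511
```

View pics/k_p2b.png

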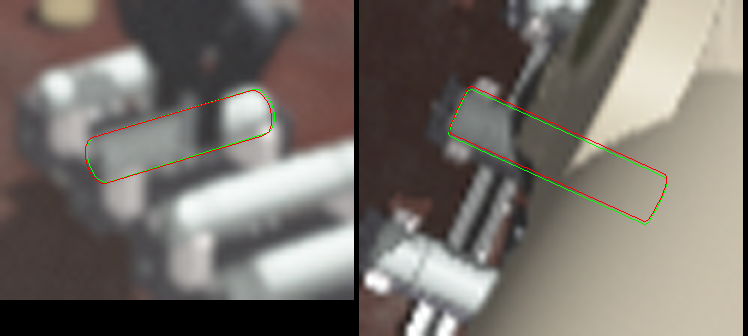

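Request:
move_arm(deltas=[[[0, 0, -0.1], 0, 0.1], [[0, 0, -0.1], 0, 0.1], [[0, 0, 0], 0, 0.1], [[0, 0, 0], 0, 0.1]])

```text
time: 29.22
position: [568.0, -182.8, 48.9]
ee_rot: [0.001, 0.845, 0.535, 0.001]
force: [0.9, 0.6, 5.2]
opening: 0.26
```

Seat contact with no side force at the expected height; release.

Request:
move_arm(deltas=[[[0, 0, 0], 0, 0.28], [[0, 0, 0], 0, 0.34], [[0, 0, 0], 0, 0.4], [[0, 0, 0], 0, 0.5], [[0, 0, 0], 0, 0.5], [[0, 0, 0], 0, 0.5], [[0, 0, 1.0], 0, 0.5], [[0, 0, 2.0], 0, 0.5], [[0, 0, 3.0], 0, 0.5], [[0, 0, 3.5], 0, 0.5], [[0, 0, 3.5], 0, 0.5], [[-0.5, 3.5, 1.0], 0, 0.5], [[-0.5, 3.8, 1.0], 0, 0.5], [[-0.5, 3.8, 1.0], 0, 0.5], [[-0.5, 3.8, 0], 0, 0.5], [[-0.5, 3.8, 0], 0, 0.5], [[-0.5, 3.8, 0], 0, 0.5], [[-0.5, 3.8, 0], 0, 0.5], [[-0.5, 3.8, 0], 0, 0.5], [[0, 2.0, 0], 0, 0.5]])

```text
time: 30.88
position: [525.3, 142.3, 208.4]
ee_rot: [-0.0, 0.844, 0.537, 0.0]
force: [1.3, -0.8, -0.0]
opening: 0.499
```

```bash
python3 - <<'E'
from fit import *
t=env.get_image("top");s=env.get_image("side");cv2.imwrite("pics/t7.png",t);cv2.imwrite("pics/s7.png",s)
cv2.imwrite("pics/v7.png",np.hstack([cv2.resize(s[165:245,310:410],None,fx=4,fy=4,interpolation=2)[:320],cv2.resize(t[155:275,310:400],None,fx=2.6667*1.0,fy=2.6667,interpolation=2)[:320]]))
crop("top",t,308,158,402,276,5,"pics/v7t.png")
E
```

```text
(no output)
```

View pics/v7.png

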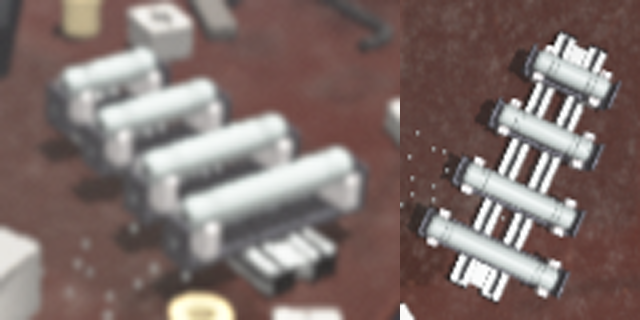

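View pics/v7t.png

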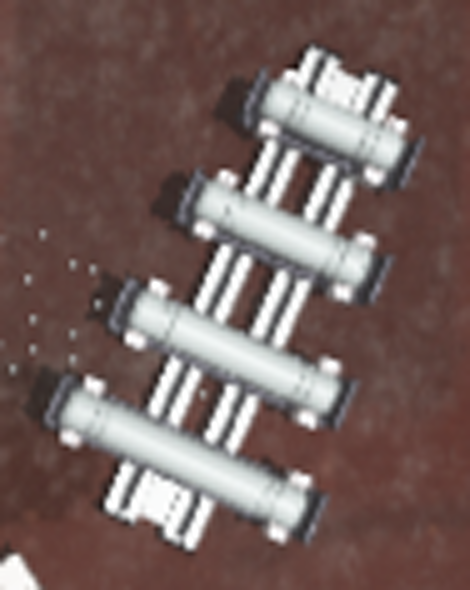

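```bash
python3 - <<'E'
from fit import *
t=cv2.imread("pics/t7.png");s=cv2.imread("pics/s7.png");t0=cv2.imread("pics/top0.png")
a=cv2.resize(t[165:205,350:398],None,fx=8,fy=8,interpolation=2);c=cv2.resize(t0[165:205,350:398],None,fx=8,fy=8,interpolation=2)
b=cv2.resize(s[168:200,316:364],None,fx=8,fy=8,interpolation=2)
cv2.imwrite("pics/q.png",np.vstack([np.hstack([a,c]),np.hstack([b,b*0])]))
# axis fit for each seated bar, top & side
CR={1:(628,-211.4),2:(567.7,-182.5),3:(503.6,-152.2),4:(445.7,-125)}
for k,(x,y) in CR.items():
  L=60+20*k
  for n,im in(("top",t),("side",s)):
    A=np.radians(64.6);uv=proj(n,cyl(x,y,55,A,L+20,22));b=np.r_[np.floor(uv.min(0)),np.ceil(uv.max(0))].astype(int);x0,y0,x1,y1=b
    g=im[y0:y1,x0:x1,0].astype(float);lo,hi=np.percentile(g,20),np.percentile(g,93);m=np.clip((g-lo)/(hi-lo),0,1)
    W=hullmask(n,[cyl(x,y,55,A,L*.55,19)],b)  # mid part, away from V blocks
    def f(p):
        return np.sum(((hullmask(n,[cyl(p[0],p[1],55,p[2]/100,L)],b)-m)**2)[W>.3])/100
    if n=="top":
        r,e=fit(f,[x,y,A*100],[3,3,3]);u=np.array([np.cos(A),np.sin(A)]);d=r[:2]-[x,y];print(k,"across",(d@[-u[1],u[0]]).round(1),"yaw",np.degrees(r[2]/100).round(1),round(e,3))
E
```

```text
1 across -6.5 yaw 64.2 0.223
2 across -2.0 yaw 64.5 0.342
3 across -0.5 yaw 63.2 0.457
4 across 0.7 yaw 64.1 0.637
```

View pics/q.png

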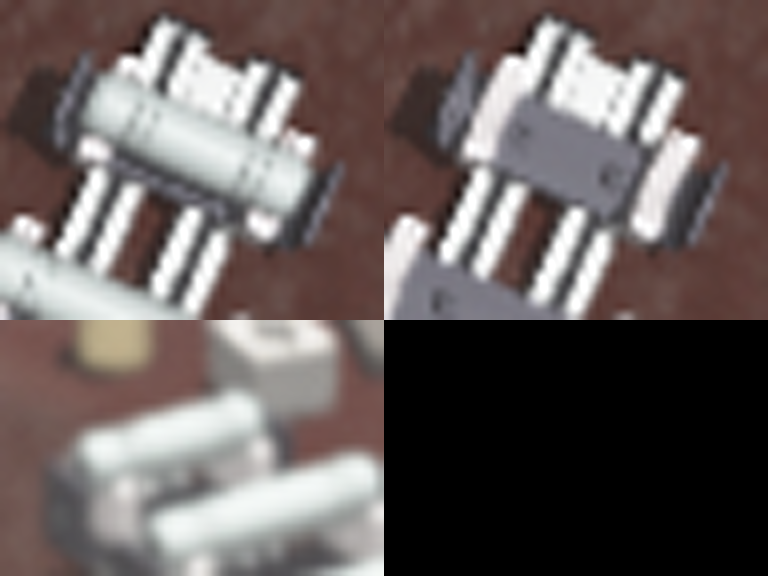

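```bash
python3 - <<'E'
from fit import *
t=cv2.imread("pics/t7.png");s=cv2.imread("pics/s7.png")
CR={1:(630.1,-212.4),2:(568.7,-182.8),3:(503.4,-152.1),4:(445.4,-124.4)}
rows=[]
for n,im in(("top",t),("side",s)):
    r=[]
    for k in(1,2,3,4):
        P=proj(n,cyl(*CR[k],55,np.radians(64.6),60+20*k));c=P.mean(0);x0,y0=(c-[26,22]).astype(int);f=7
        if n=="side":x0,y0=(c-[26,17]).astype(int)
        o=cv2.resize(im[y0:y0+(44 if n=="top" else 36),x0:x0+54],None,fx=f,fy=f,interpolation=2)
        h=cv2.convexHull(((P+.5-[x0,y0])*f-.5).astype(np.float32)).astype(int);cv2.polylines(o,[h],True,(0,0,255),1);r.append(cv2.resize(o,None,fx=.52,fy=.52,interpolation=3))
    rows.append(np.hstack(r))
o=np.vstack(rows);print(o.shape);cv2.imwrite("pics/fin.png",o[:, :800])
E
```

```text
(291, 788, 3)
```

View pics/fin.png

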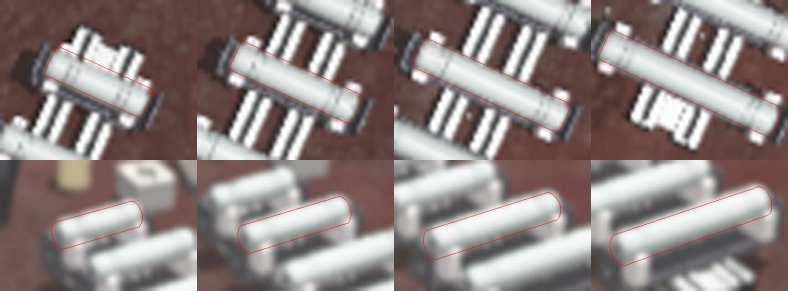

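```bash
python3 -c "
from workcell import env
print(env.finish_job(), env.read_state()['time'])"
```

```text
the job is handed in; nothing more can be done
the job is handed in; nothing more can be done
```

The four posts are back in the rack in order of length: 80, 100, 120 and 140 mm in cradles 1 to 4. Each was lowered until the force reading showed contact, then released. I handed the job in at about 31 s with the arm clear of the rack. The purple look-alike was not touched.

- **Last pictures:** top and side views show each post lying in both Vs between its end lips. They match the predicted seated outlines to within about a pixel, roughly 2–3 mm.
- **Post 1:** it first touched one side of its V about 2 mm too high. I shifted it about 3 mm sideways until the side force was gone and the height matched, then let go. My top-view estimate of cradle 1 was therefore about 2 mm off.
- **Checks that disagreed:**
  - The two cameras gave post positions on the table up to about 9 mm apart. I put this down mainly to shading in the side view and relied on the top view.
  - A numerical check of each post's sideways position gave −6.5 mm for post 1 and −2.0 mm for post 2. I judged it misled by the bright rails, because the outlines and the contact heights did not support it.

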